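Face up the soap and balm tray

TASK

Face up the two-lane tray: with the fingertips, push each black follower forward behind its row, past any slots on the way, until the row is closed up to the clear front lip and the follower has dropped into the slot it clicks into there, then leave it resting in that slot. Stop at that click so that the soaps and tins are not squeezed against the lip; push only on the followers, lift nothing, and leave the other things on the table where they are.

Things in the scene. Friction and masses are not known exactly. Their poses are not given: they have to be found in the camera images.
- tray: Two-lane counter tray of pale wood, 336 x 170 mm, fixed. Origin: centre of its underside, z up; -x end: front with a clear lip (inner face x = -162 mm), +x end: open rear. Grey lane floors 10 mm above the table, side walls 32 mm with a slotted metal rail on top (to 38 mm), divider 24 mm. Soap lane 82 mm wide, centre line y = +32 mm; tin lane 58 mm wide, centre line y = -44 mm.
- front_lip: Clear lip across the front of both lanes, 4 mm thick, its top 32 mm above the table. Origin at the middle of its lower edge.
- soap_follower (a joint): Soap follower's place on its rail, m; grows towards the front lip. Its spring ball drops into rail slots at 0, 0.053, 0.106, 0.159, 0.212. Starts at 0.005 to 0.058, behind the row. At 0.106 the three bars are closed up to the lip with 3 mm of play. Sliding takes about 1.5 to 3 N; from 2 to 4 mm before a slot's middle the ball draws the follower in and the push falls away; leaving a slot takes about 9 to 12 N.
- tin_follower (a joint): Tin follower's place on its rail, m; grows towards the front lip. Rail slots at 0, 0.054, 0.108, 0.162, 0.216; works and feels like the soap follower. Starts at 0.005 to 0.095, behind the row. At 0.162 the two tins are closed up to the lip with 3 mm of play.
- soap_follower_back (a point): Point on the rear face of the soap follower's black paddle, on the lane's centre line, 45 mm above the table. The paddle is 77 mm wide, 8 mm thick, 12 to 62 mm above the table, square to the tray's x axis; push it here towards the tray's -x. An arm joins it to a black block (32 mm long, brass plunger on top to 71 mm) that rides on the rail of the tray's left wall.
- tin_follower_back (a point): The same point on the tin follower's paddle (53 mm wide, otherwise alike; its block rides on the rail of the tray's right wall).
- soap_bar_0: Soap bar in a paper band, 53 mm along the lane, 78 mm across it, 25 mm high, loose in the soap lane with gaps between the three bars. Origin at the centre of its underside.
- soap_bar_1: Soap bar in a paper band, 53 mm along the lane, 78 mm across it, 25 mm high, loose in the soap lane with gaps between the three bars. Origin at the centre of its underside.
- soap_bar_2: Soap bar in a paper band, 53 mm along the lane, 78 mm across it, 25 mm high, loose in the soap lane with gaps between the three bars. Origin at the centre of its underside.
- lane_tin_0: Round balm tin, 54 mm across, 21 mm high, loose in the tin lane, gaps before and behind it. Origin at the centre of its underside.
- lane_tin_1: Round balm tin, 54 mm across, 21 mm high, loose in the tin lane, gaps before and behind it. Origin at the centre of its underside.
- pump_bottle: Pump bottle 167 mm tall, to the left of the tray; loose bystander. Origin: centre of its underside.
- price_card: Card in a small wooden block, 75 mm wide, 61 mm high, front right of the tray; loose bystander.
- spare_tin: A third balm tin on the table far right, not part of the tray's stock; loose bystander.
Things that resemble listed ones, but are neither listed nor needed, are in the scene too. What is shaped like the soap_bar_0 but blue is not meant. Leave any red look-alike of the lane_tin_1 alone.

How it is judged:
By the outcome, as a careful person would: the job done as asked, in the order asked, and still so for the second after the job is handed in, with the robot touching nothing.
It also fails if it takes over 58 s, if anything falls off the work surface, if the arm or the gripper's body presses on something with over 40 N, if the wrist force passes 120 N, or if a joint passes its speed limit or range.

ROBOT

A 6-joint arm with a two-finger parallel gripper is mounted at the origin on a cart in front of the work surface, level with it; the furniture and walls round the work are solid. World frame = base frame: x ahead of the robot, y to its left, z up, the work surface at z = 0. Lengths are in mm, angles in rad, forces in N, time in s.
With the tool pointing down it reaches from about 400 to 925 mm from the base axis. Payload 12.5 kg.
Tool frame: the origin (TCP) lies midway between the tips of the shut fingers; the grasp point (between the pads) lies 19 mm behind it; z points along the fingers, y is the line along which they close (so a half turn about z gives the same grasp; the last joint's range is limited). The gripper opens to 95 mm and grips with 3 to 60 N. Pads are 20 mm wide; open, the fingers measure 119 mm over their backs; the gripper's body (75 mm by 180 mm) begins 59 mm behind the grasp point.
Start: joints at [1.019, 0.491, 1.559, -0, 1.092, -0.106], TCP at [269.474, 563.942, 214.661] pointing down, gripper open.
Joint ranges: [-3.1, 3.1], [-0.84, 2.19], [0.05, 2.79], [-1.13, 4.28], [0.06, 2.93], [-2.69, 2.69]. Speed limits (rad/s): [2.22, 2.22, 2.79, 3.14, 3.14, 3.14].

INTERFACE

Orientations are given as [roll, pitch, yaw] about the fixed x, y, z axes, in that order (R = Rz(yaw) Ry(pitch) Rx(roll)).
In Python, from cell import state, read_camera, job_done gives the robot as it stands.
- The arm moves only by the tool carry_out, never from a script. Its argument "moves" is a list of rows, each an object with "slide": the shift along the tool's x, y, z as a fraction of full scale, a list of three; "spin": the turn about the tool's z as a fraction of full scale. A call has 1 to 12 rows; each row shifts and turns the commanded pose from where the row before left it, along the tool's axes as they then stand; what a row does not reach is not made up. Full scale, the value 1, is 0.4 m for a shift and 30 degrees for a turn. A row lasts 1/12 s, in which the tool goes at most 41.7 mm and 7.16 degrees, less where a joint would pass 70% of its speed; a pose out of reach is approached as far as the arm can. A call with a number of a shift or a turn outside -1 to 1 is refused whole. A call with a gripper value outside its range is refused whole. "hand" is the closure, from 0 (fully open) to 1 (shut), set as the call begins (left out, the last holds). The fingers move at their own pace and stop on an object; the grip force is fixed at half the most. Time passes only in rows, so rows that do not move let the fingers close. It gives the time, the measured TCP pose, the force, the opening and the grip force at its end, in the units of the state.
- state(): the state, without advancing time (a new reading comes with each control period).
- read_camera(name): name is "scene" or "side" or "wrist"; returns a dict with "color" (420x560x3 uint8, red, green, blue), "K" (3x3 intrinsics, pixels), "R" (3x3) and "t" (3): a world point X has camera coordinates R X + t. Camera axes: x right, y down, z forward; pixel columns grow to the right and rows downward; lengths in mm; the calibration is good to about 2 mm. A picture is of the moment at which its call begins. There is no depth.
- job_done(): hands the job in; it is judged then, once.
The state is a dict: "t": time; "joints": joint angles; "qvel": joint speeds; "tau": joint torques, N m; "eef_pos": TCP position; "tcp_rot": TCP orientation; "ft_force": force on the tool from outside, world axes, zero at the start; "moment": the same for the moment, N m; "opening": opening from 0.0 (shut) to 1.0 (fully open); "grip_force": force on a finger pad.
Only numpy, scipy, OpenCV 4.12 (cv2) and the standard library are available. Lean on these libraries where they do the work, as an engineer would, in place of code of your own. Each camera call takes 0.05 s, during which the arm holds its last target. There are 200 camera calls.

## Working session

There is one attempt and no reset: what is moved stays moved. The work goes in short steps, Python scripts to look and compute and a tool call to move; the robot and the scene stay as the last step left them, time stands still between calls to the robot, and variables do not carry over. Pictures are saved under pics/ and viewed, at most 10 in all, crops included, and the job is handed in when it is done.

Besides the shell and the picture viewer there is one more tool, called after ">>>" as a command line: name --argument value ..., lists and objects as JSON in quotes. carry_out: Moves the arm, as the interface text tells. Shift numbers are shares of 0.4 m and turn numbers shares of 30 degrees, none past 1 either way. Its arguments: {"type":"object","properties":{"moves":{"type":"array"},"hand":{"type":"number"}},"required":["moves"]}

```bash
mkdir -p pics
cat > h.py <<'E'
import numpy as np, cv2, pickle
from cell import state, read_camera, job_done
def snap(name,fn):
    d=read_camera(name); pickle.dump(d,open(f'pics/{fn}.pkl','wb'))
    cv2.imwrite(f'pics/{fn}.png',d['color'][:,:,::-1]); return d
def onz(d,u,v,z):
    K,R,t=map(np.array,(d['K'],d['R'],d['t'])); t=t.ravel()
    c=-R.T@t; r=R.T@np.linalg.solve(K,[u,v,1]); return c+r*(z-c[2])/r[2]
def proj(d,X):
    K,R,t=map(np.array,(d['K'],d['R'],d['t'])); p=K@(R@np.array(X)+t.ravel()); return p[:2]/p[2]
E
python3 - <<'E'
from h import *
a=snap('scene','s1');b=snap('side','d1')
cv2.imwrite('pics/both.png',cv2.resize(np.hstack([a['color'],b['color']])[:,:,::-1],(800,300)))
for d in(a,b):print(d['K'],d['R'],d['t'])
s=state();print(s['eef_pos'],s['tcp_rot'],s['ft_force'],s['t'],s['opening'])
E
```

```text
[[396.39062862   0.         278.23867842]
 [  0.         396.39062862 206.19156943]
 [  0.           0.           1.        ]] [[ 0.60161776 -0.79862456  0.01596511]
 [-0.39900479 -0.3177718  -0.86012572]
 [ 0.69199079  0.51109676 -0.50983218]] [-343.50252824  256.42382585  776.23129419]
[[483.74190369   0.         286.86199425]
 [  0.         483.74190369 210.19410163]
 [  0.           0.           1.        ]] [[ 0.87261636 -0.48817851 -0.01491402]
 [-0.31984716 -0.54811476 -0.77283116]
 [ 0.36910496  0.67915532 -0.63443642]] [-484.68207233  204.50803045 1465.56665618]
[269.34147652 563.76094961 214.12661058] [-3.14064498e+00 -1.13608812e-04  2.69583474e+00] [ 0.05893646  0.31882017 -0.20548883] 0.1 1.0019600580825652
```

View pics/s1.png

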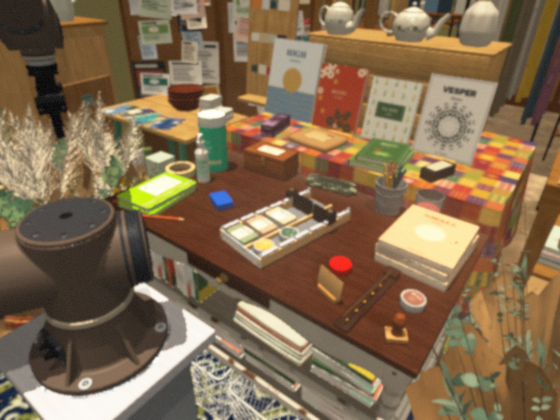

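View pics/d1.png

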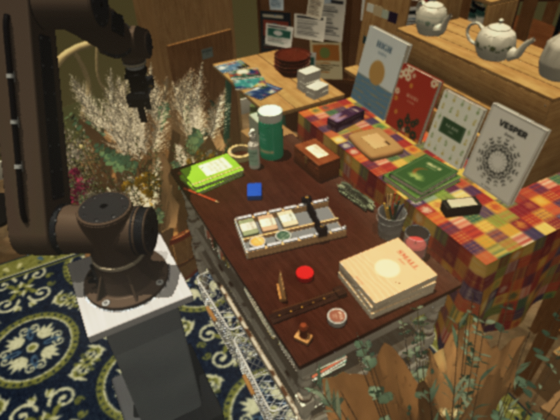

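Both show the tray near (285,225) in scene and (290,225) in side. Its front lip is at the left end and the black followers are toward the right, rear end. I'll enlarge both crops.

Run:
```python
from h import *
a=cv2.imread('pics/s1.png')[180:270,210:360];b=cv2.imread('pics/d1.png')[185:265,225:355]
f=lambda i:cv2.resize(i,(800,0) if 0 else (500,300),interpolation=cv2.INTER_CUBIC)
cv2.imwrite('pics/c1.png',np.vstack([f(a),f(b)]))
```

```text
(no output)
```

View pics/c1.png

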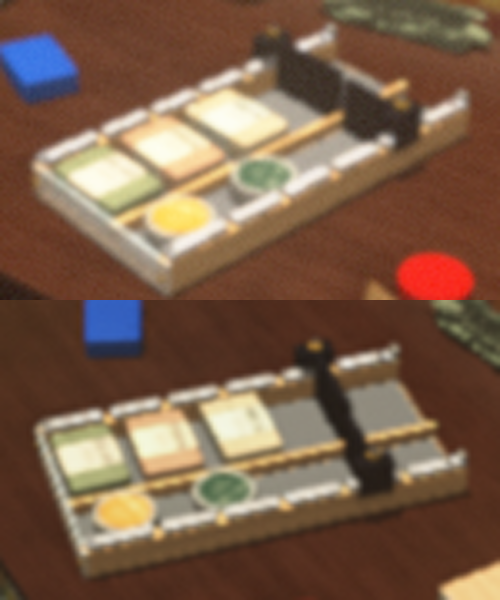

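```bash
cat > fit.py <<'E'
from h import *
from scipy.optimize import least_squares
a,b=[pickle.load(open(f'pics/{n}.pkl','rb')) for n in('s1','d1')]
A=np.array([[38,165],[335,30],[467,97],[172,262],[272,35],[403,100]])/[500/150,500/150]+[210,180]
B=np.array([[42,125],[395,52],[465,157],[85,250],[315,45],[375,155]])/[500/130,3.75]+[225,185]
def pts(p):
    x,y,w,xs,xt=p;c,s=np.cos(w),np.sin(w)
    L=np.array([[-168,85,38],[168,85,38],[168,-85,38],[-168,-85,38],[xs,79,71],[xt,-79,71]])
    return np.c_[x+c*L[:,0]-s*L[:,1],y+s*L[:,0]+c*L[:,1],L[:,2]]
def f(p): 
    P=pts(p);return np.r_[[proj(a,q)-u for q,u in zip(P,A)],[proj(b,q)-u for q,u in zip(P,B)]].ravel()
c0=onz(a,285,225,38)
r=least_squares(f,[c0[0],c0[1],0,50,100],loss='soft_l1')
print(r.x,np.degrees(r.x[2]),r.fun.reshape(-1,2).round(1).tolist())
x,y,w=r.x[:3];c,s=np.cos(w),np.sin(w)
def W(lx,ly):return [x+c*lx-s*ly,y+s*lx+c*ly]
print('soap path',W(170,32),W(8,32),'tin',W(170,-44),W(-43,-44))
print('bottle',onz(a,203,180,0),onz(b,254,167,0))
E
python3 fit.py
```

```text
[ 5.29118510e+02 -6.86217395e+01 -1.93330706e-01  8.39588032e+01
  8.04226245e+01] -11.077033484949864 [[-0.7, -1.7], [-0.8, -0.1], [2.4, 1.3], [0.6, -0.4], [0.3, -2.1], [0.6, -0.0], [-1.8, 0.1], [0.1, -0.8], [1.5, 1.7], [-0.3, 0.6], [-1.0, -0.6], [-0.7, -0.8]]
soap path [np.float64(702.0994838368231), np.float64(-69.87977075204748)] [np.float64(543.1175833789883), np.float64(-38.75493618517594)] tin [np.float64(687.4977095955747), np.float64(-144.46387220140204)] [np.float64(478.4659515861993), np.float64(-103.54047860421912)]
bottle [595.5916379  342.61138784   0.        ] [595.27719266 337.64465604   0.        ]
```

>>> carry_out --hand 1 --moves '[{"slide":[0,0,0],"spin":-0.16},{"slide":[0,0,0],"spin":-0.16},{"slide":[0,0,0],"spin":-0.16},{"slide":[-0.04,-0.04,0],"spin":0},{"slide":[-0.07,-0.07,0],"spin":0},{"slide":[-0.07,-0.07,0],"spin":0},{"slide":[-0.07,-0.07,0],"spin":0},{"slide":[-0.07,-0.07,0],"spin":0},{"slide":[-0.07,-0.07,0],"spin":0},{"slide":[-0.07,-0.07,0],"spin":0},{"slide":[-0.07,-0.07,0],"spin":0},{"slide":[-0.07,-0.07,0],"spin":0}]'

```text
t: 1.1
eef_pos: [459.2, 280.3, 214.5]
tcp_rot: [-3.142, -0.0, 2.947]
ft_force: [1.5, 1.3, 0.3]
opening: 0.215
grip_force: 0.0
```

>>> carry_out --moves '[{"slide":[-0.07,-0.07,0],"spin":0},{"slide":[-0.07,-0.07,0],"spin":0},{"slide":[-0.07,-0.07,0],"spin":0},{"slide":[-0.07,-0.07,0],"spin":0},{"slide":[-0.07,-0.07,0],"spin":0},{"slide":[-0.07,-0.07,0],"spin":0},{"slide":[-0.07,-0.07,0],"spin":0},{"slide":[-0.07,-0.07,0],"spin":0},{"slide":[-0.07,-0.07,0],"spin":0},{"slide":[-0.04,-0.06,0],"spin":0},{"slide":[0,0,0],"spin":0},{"slide":[0,0,0],"spin":0}]'

```text
t: 2.1
eef_pos: [668.2, -41.9, 213.6]
tcp_rot: [3.141, -0.001, 2.945]
ft_force: [-0.6, 0.8, 0.2]
opening: 0.005
grip_force: 0.0
```

Run:
```python
from h import *
snap('wrist','w1');s=state();print(s['eef_pos'],s['tcp_rot'],s['ft_force'],s['t'],s['opening'])
```

```text
[667.83464508 -40.70050807 213.95415794] [ 3.14132747e+00 -1.32374883e-03  2.94608462e+00] [ 0.18245161  0.64488622 -0.37540082] 2.15 0.007597297609287195
```

View pics/w1.png

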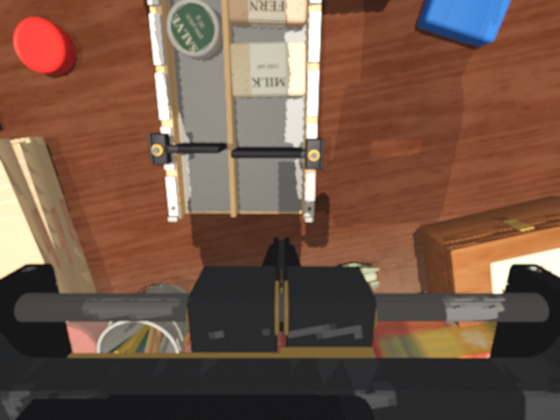

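The wrist view shows the plungers at (313,153) and (157,149), rail ends near (309,219) and (172,220), paddle rear top edges near (268,157) and (203,152), and the fingers at (281,240).

Run:
```python
from h import *
d=pickle.load(open('pics/w1.pkl','rb'))
def p(n,u,v,z):
    q=onz(d,u,v,z);print(n,q.round(1));return q
sl=p('plS',313,153,71);tl=p('plT',157,149,71)
a=p('railL rear',309,219,38);b=p('railL far',317,10,38);c=p('railR rear',172,220,38);e=p('railR far',153,10,38)
for m,n in((a,b),(c,e)):print(np.degrees(np.arctan2(*(m-n)[1::-1])))
print('across',np.degrees(np.arctan2(*(a-c)[1::-1]))-90, np.linalg.norm(a-c),np.linalg.norm(sl-tl))
p('soap back',268,157,62);p('tin back',203,152,62)
print(proj(d,[667.8,-40.7,214]))
```

```text
plS [630.   -1.1  71. ]
plT [ 595.7 -152.7   71. ]
railL rear [708.7 -15.9  38. ]
railL far [498.   28.7  38. ]
railR rear [ 678.4 -173.7   38. ]
railR far [ 466.5 -128.9   38. ]
-11.96099037464064
-11.948922787478246
across -10.875799458832688 160.69030110515595 155.38686660850118
soap back [626.  -46.6  62. ]
tin back [ 608.  -110.9   62. ]
[282.03684912 254.53825638]
```

>>> carry_out --moves '[{"slide":[-0.01,-0.043,0.03],"spin":0},{"slide":[0,0,0.08],"spin":0},{"slide":[0,0,0.1],"spin":0},{"slide":[0,0,0.1],"spin":0},{"slide":[0,0,0.08],"spin":0},{"slide":[0,0,0.04],"spin":0},{"slide":[0,0,0],"spin":0},{"slide":[0,0,0],"spin":0}]'

```text
t: 2.82
eef_pos: [668.5, -56.9, 42.6]
tcp_rot: [3.141, -0.001, 2.948]
ft_force: [0.1, 0.4, 0.9]
opening: 0.006
grip_force: 0.0
```

>>> carry_out --moves '[{"slide":[0.015,0,0],"spin":0},{"slide":[0.015,0,0],"spin":0},{"slide":[0.01,0,0],"spin":0},{"slide":[0,0,0],"spin":0},{"slide":[0,0,0],"spin":0}]'

```text
t: 3.23
eef_pos: [653.2, -55.0, 43.6]
tcp_rot: [3.141, 0.001, 2.947]
ft_force: [0.5, 0.0, 0.3]
opening: 0.003
grip_force: 0.0
```

>>> carry_out --moves '[{"slide":[0.01,0,0],"spin":0},{"slide":[0.01,0,0],"spin":0},{"slide":[0.01,0,0],"spin":0},{"slide":[0,0,0],"spin":0}]'

```text
t: 3.57
eef_pos: [640.5, -52.5, 42.6]
tcp_rot: [3.142, -0.001, 2.947]
ft_force: [0.9, 0.4, 0.1]
opening: 0.007
grip_force: 0.0
```

>>> carry_out --moves '[{"slide":[0.01,0,0],"spin":0},{"slide":[0,0,0],"spin":0}]'

```text
t: 3.73
eef_pos: [637.1, -51.9, 42.6]
tcp_rot: [3.142, 0.0, 2.947]
ft_force: [0.1, -0.2, 0.4]
opening: 0.005
grip_force: 0.0
```

>>> carry_out --moves '[{"slide":[0.01,0,0],"spin":0},{"slide":[0,0,0],"spin":0}]'

```text
t: 3.9
eef_pos: [633.1, -51.1, 42.6]
tcp_rot: [3.142, -0.0, 2.947]
ft_force: [-1.0, 0.2, -0.1]
opening: 0.003
grip_force: 0.0
```

>>> carry_out --moves '[{"slide":[0.01,0,0],"spin":0},{"slide":[0,0,0],"spin":0}]'

```text
t: 4.07
eef_pos: [629.0, -50.3, 42.6]
tcp_rot: [3.141, -0.0, 2.947]
ft_force: [0.9, -0.7, -0.7]
opening: 0.003
grip_force: 0.0
```

>>> carry_out --moves '[{"slide":[0.01,0,0],"spin":0},{"slide":[0,0,0],"spin":0}]'

```text
t: 4.23
eef_pos: [625.1, -49.5, 42.5]
tcp_rot: [3.141, -0.001, 2.947]
ft_force: [0.2, -0.6, -0.0]
opening: 0.006
grip_force: 0.0
```

>>> carry_out --moves '[{"slide":[0.01,0,0],"spin":0},{"slide":[0,0,0],"spin":0}]'

```text
t: 4.4
eef_pos: [621.1, -48.7, 42.5]
tcp_rot: [3.142, -0.001, 2.947]
ft_force: [-1.2, -0.4, 0.0]
opening: 0.002
grip_force: 0.0
```

>>> carry_out --moves '[{"slide":[0.01,0,0],"spin":0},{"slide":[0,0,0],"spin":0}]'

```text
t: 4.57
eef_pos: [617.1, -48.0, 42.6]
tcp_rot: [3.142, -0.001, 2.947]
ft_force: [-0.7, 0.6, 0.6]
opening: 0.007
grip_force: 0.0
```

>>> carry_out --moves '[{"slide":[0.01,0,0],"spin":0},{"slide":[0,0,0],"spin":0}]'

```text
t: 4.73
eef_pos: [613.2, -47.2, 42.6]
tcp_rot: [3.142, -0.001, 2.947]
ft_force: [-0.3, -0.0, 0.2]
opening: 0.004
grip_force: 0.0
```

Run:
```python
from h import *
d=snap('wrist','w2');s=state();print(s['eef_pos'],s['ft_force'],s['t'])
e=snap('side','d2')
cv2.imwrite('pics/c2.png',np.hstack([cv2.resize(d['color'][100:400,100:400],(400,400)),cv2.resize(e['color'][165:265,225:325+0],(400,400),interpolation=2)])[:,:,::-1])
```

```text
[613.1516869  -47.165399    42.57578225] [-0.1209512  -1.08541892 -0.82433467] 4.7833
```

View pics/c2.png

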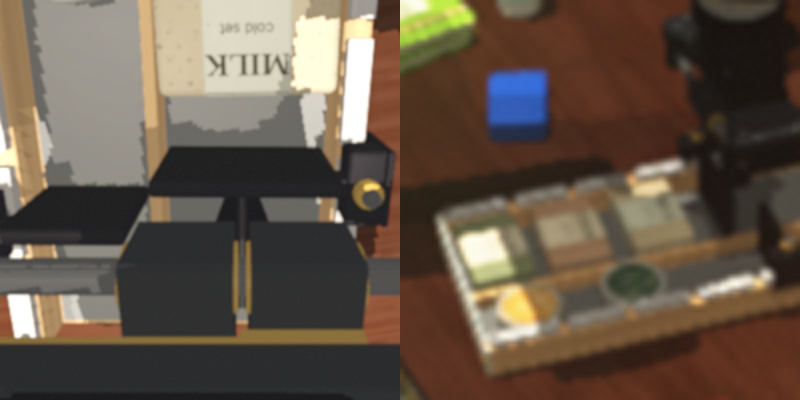

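In this picture the soap paddle, plunger at crop (370,195), is now well ahead of the tin paddle, so it has been moving. Friction is hidden in the force noise. I'll measure it.

Run:
```python
from h import *
d=pickle.load(open('pics/w2.pkl','rb'))
c,s=np.cos(np.radians(-11.4)),np.sin(np.radians(-11.4))
def L(q):
    v=np.array(q)[:2]-[529,-63];return np.round([c*v[0]+s*v[1],-s*v[0]+c*v[1]],1)
for n,u,v,z in(('plunger',370,195,71),('top far edge',245,148,62),('edge',245,185,62),('low edge',245,193,62),('tinfar',90,188,62),('tin edge',80,232,62)):
    print(n,L(onz(d,100+.75*u,100+.75*v,z)))
print('tcp',L([613.2,-47.2]))
e=pickle.load(open('pics/d2.pkl','rb'))
```

```text
plunger [61.3 80.3]
top far edge [45.9 33.9]
edge [61.1 34. ]
low edge [64.4 34. ]
tinfar [ 62.5 -26.7]
tin edge [ 81.7 -32.6]
tcp [79.4 32.1]
```

>>> carry_out --moves '[{"slide":[0.0025,0,0],"spin":0},{"slide":[0.0025,0,0],"spin":0}]'

```text
t: 5.0
eef_pos: [611.7, -46.9, 42.6]
tcp_rot: [3.142, -0.0, 2.947]
ft_force: [3.3, -1.1, -0.9]
opening: 0.002
grip_force: 1.9
```

>>> carry_out --moves '[{"slide":[0.0025,0,0],"spin":0},{"slide":[0.0025,0,0],"spin":0}]'

```text
t: 5.17
eef_pos: [610.7, -46.7, 42.7]
tcp_rot: [3.141, 0.002, 2.947]
ft_force: [5.7, 0.0, -4.0]
opening: 0.007
grip_force: 2.9
```

>>> carry_out --moves '[{"slide":[0.0025,0,0],"spin":0},{"slide":[0.0025,0,0],"spin":0}]'

```text
t: 5.33
eef_pos: [608.5, -46.3, 42.7]
tcp_rot: [3.141, 0.001, 2.947]
ft_force: [1.3, 0.5, 0.1]
opening: 0.005
grip_force: 0.7
```

>>> carry_out --moves '[{"slide":[0.0025,0,0],"spin":0},{"slide":[0.0025,0,0],"spin":0}]'

```text
t: 5.5
eef_pos: [605.7, -45.7, 42.7]
tcp_rot: [3.142, -0.0, 2.947]
ft_force: [0.5, -0.5, -0.4]
opening: 0.006
grip_force: 0.6
```

>>> carry_out --moves '[{"slide":[0.0025,0,0],"spin":0},{"slide":[0.0025,0,0],"spin":0}]'

```text
t: 5.67
eef_pos: [604.5, -45.5, 42.7]
tcp_rot: [3.141, 0.001, 2.947]
ft_force: [6.6, -1.4, -4.9]
opening: 0.007
grip_force: 3.5
```

>>> carry_out --moves '[{"slide":[0.0025,0,0],"spin":0},{"slide":[0.0025,0,0],"spin":0}]'

```text
t: 5.83
eef_pos: [604.1, -45.4, 42.8]
tcp_rot: [3.141, 0.005, 2.947]
ft_force: [14.2, -1.8, -9.4]
opening: 0.006
grip_force: 7.0
```

>>> carry_out --moves '[{"slide":[0.0025,0,0],"spin":0},{"slide":[0.0025,0,0],"spin":0}]'

```text
t: 6.0
eef_pos: [603.7, -45.3, 42.9]
tcp_rot: [3.141, 0.009, 2.947]
ft_force: [20.9, -2.5, -14.1]
opening: 0.003
grip_force: 10.6
```

>>> carry_out --moves '[{"slide":[0.0025,0,0],"spin":0},{"slide":[0.0025,0,0],"spin":0}]'

```text
t: 6.17
eef_pos: [603.3, -45.3, 43.0]
tcp_rot: [3.141, 0.012, 2.947]
ft_force: [27.7, -3.4, -19.6]
opening: 0.003
grip_force: 14.2
```

Stalled at about 28 N, more than a slot should need. I'll back off and look.

>>> carry_out --moves '[{"slide":[-0.01,0,0],"spin":0},{"slide":[-0.01,0,0],"spin":0},{"slide":[0,0,0],"spin":0}]'

```text
t: 6.42
eef_pos: [606.1, -45.8, 42.6]
tcp_rot: [3.142, -0.001, 2.947]
ft_force: [0.2, 0.7, -0.5]
opening: 0.004
grip_force: 0.0
```

Run:
```python
from h import *
s=state();print(s['eef_pos'],s['ft_force'],s['t'])
d=snap('wrist','w3');e=snap('side','d3');a=snap('scene','s3')
R=lambda i,w,h:cv2.resize(i,(w,h),interpolation=2)
cv2.imwrite('pics/c3.png',np.hstack([R(d['color'][0:300,100:400],600,600),np.vstack([R(e['color'][185:255,230:300],200,200),R(a['color'][170:270,220:320],200,200),R(a['color'][170:270,260:360],200,200)])])[:,:,::-1])
```

```text
[606.07877691 -45.8255239   42.55803564] [ 0.23941618  0.7209489  -0.52439198] 6.4167
```

View pics/c3.png

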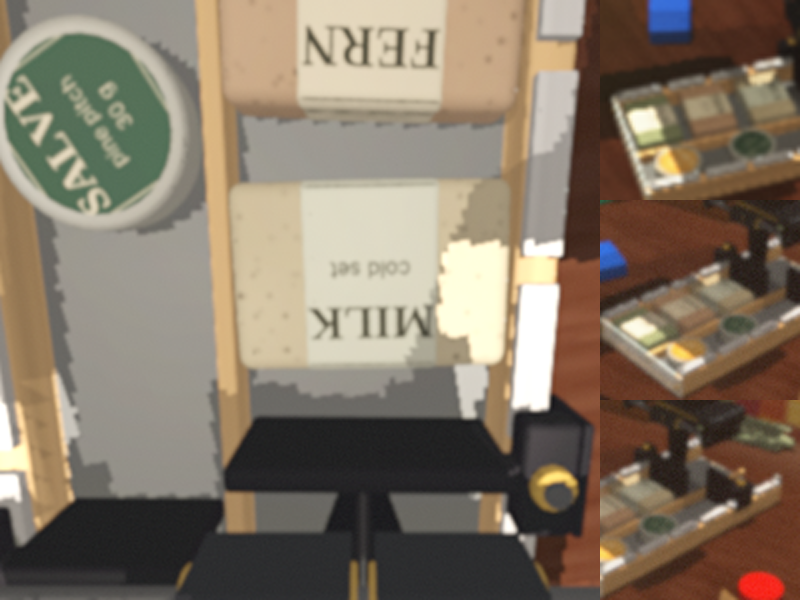

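The wrist crop shows the paddle still clear of the MILK bar (paddle front edge at row 420, bar edge at row 365). It is sitting in the 0.053 slot. I'll press moderately and use the moment to find where the contact is.

>>> carry_out --moves '[{"slide":[0.006,0,0],"spin":0},{"slide":[0.006,0,0],"spin":0},{"slide":[0,0,0],"spin":0},{"slide":[0,0,0],"spin":0}]'

```text
t: 6.9
eef_pos: [603.9, -45.4, 42.9]
tcp_rot: [3.141, 0.007, 2.947]
ft_force: [13.6, -2.2, -8.8]
opening: 0.004
grip_force: 7.0
```

Run:
```python
from h import *
s=state();print(s)
```

```text
{'t': 6.9, 'joints': array([-1.84074636e-01,  6.73638714e-01,  1.76135850e+00,  2.46803234e-04,
        6.99812778e-01, -1.56037919e+00]), 'qvel': array([ 0.00181261, -0.00077242, -0.00187171, -0.00181485,  0.00362909,
       -0.00136692]), 'tau': array([ 6.50835838e-01, -6.82016444e+01, -1.11989880e+01, -1.26760178e-01,
        3.73032175e+00, -3.05080879e-02]), 'eef_pos': array([603.87024561, -45.35351044,  42.87822904]), 'tcp_rot': array([3.14136177, 0.0067806 , 2.94691184]), 'ft_force': array([13.57787105, -2.22513716, -8.78851936]), 'moment': array([-0.35243949, -2.56908162, -0.05852313]), 'grip_force': 6.997984726913273, 'opening': 0.0036071073299662956}
```

The contact is centred on the fingertip, but the tool is also dragging the paddle upward (Fz −9 N), which may bind it on the rail. I'll take that load off and push on.

>>> carry_out --moves '[{"slide":[0,0,0.003],"spin":0},{"slide":[0,0,0.003],"spin":0},{"slide":[0,0,0],"spin":0}]'

```text
t: 7.15
eef_pos: [604.1, -45.5, 41.7]
tcp_rot: [3.141, 0.008, 2.947]
ft_force: [10.3, -2.2, 2.8]
opening: 0.003
grip_force: 5.5
```

>>> carry_out --moves '[{"slide":[0.0025,0,0.001],"spin":0},{"slide":[0.0025,0,0.001],"spin":0},{"slide":[0,0,0],"spin":0}]'

```text
t: 7.4
eef_pos: [603.9, -45.4, 41.7]
tcp_rot: [3.141, 0.012, 2.947]
ft_force: [16.1, -2.5, 5.7]
opening: 0.004
grip_force: 8.2
```

Run:
```python
from h import *
d=pickle.load(open('pics/w3.pkl','rb'))
c,s=np.cos(np.radians(-11.4)),np.sin(np.radians(-11.4))
def L(q):
    v=np.array(q)[:2]-[529,-63];return np.round([c*v[0]+s*v[1],-s*v[0]+c*v[1]],1)
C=-np.array(d['R']).T@np.ravel(d['t']);print('cam',L(C),C[2],'tcp',L([606.1,-45.8]))
for n,u,v,z in(('plunger',553,492,71),('slabfar',360,420,62),('slabfar',360,420,12),('slab near',360,490,62),('soap rear',370,366,35),('soap rear',370,366,10),('soap front',370,180,35),('fern rear',370,108,35),('divider slot joint',365,535,62),
 ('rail slot1 a',540,255,38),('rail slot1 b',540,285,38)):
    print(n,z,L(onz(d,100+.5*u,.5*v,z)))
```

```text
cam [-6.6 32.2] 213.19778983745724 tcp [72.2 32.1]
plunger 71 [53.9 79.7]
slabfar 62 [38.2 31.9]
slabfar 12 [53.  31.8]
slab near 62 [57.3 32. ]
soap rear 35 [29.7 34.8]
soap rear 10 [34.8 35.1]
soap front 35 [-21.2  34.4]
fern rear 35 [-38.8  34.2]
divider slot joint 62 [70.3 33.4]
rail slot1 a 38 [-1.9 80.9]
rail slot1 b 38 [ 6.1 81.6]
```

>>> carry_out --moves '[{"slide":[0.003,0,0],"spin":0},{"slide":[0.003,0,0],"spin":0},{"slide":[0.003,0,0],"spin":0}]'

```text
t: 7.65
eef_pos: [603.2, -45.3, 41.9]
tcp_rot: [3.141, 0.019, 2.947]
ft_force: [32.3, -4.6, -6.4]
opening: 0.001
grip_force: 16.3
```

>>> carry_out --moves '[{"slide":[0.003,0,0],"spin":0},{"slide":[0.003,0,0],"spin":0}]'

```text
t: 7.82
eef_pos: [602.8, -45.2, 42.0]
tcp_rot: [3.141, 0.023, 2.946]
ft_force: [41.6, -6.4, -11.5]
opening: 0.003
grip_force: 20.7
```

>>> carry_out --moves '[{"slide":[-0.02,0,0],"spin":0},{"slide":[-0.03,0,0],"spin":0},{"slide":[-0.03,0,0],"spin":0},{"slide":[-0.03,0,0],"spin":0},{"slide":[-0.03,0,0],"spin":0},{"slide":[-0.01,0,0],"spin":0},{"slide":[0,0,0],"spin":0}]'

```text
t: 8.4
eef_pos: [652.4, -54.9, 39.3]
tcp_rot: [3.142, 0.0, 2.947]
ft_force: [0.1, -0.6, 0.0]
opening: 0.004
grip_force: 0.0
```

Run:
```python
from h import *
s=state();print(s['eef_pos'],s['ft_force'],s['t'])
d=snap('wrist','w4')
cv2.imwrite('pics/c4.png',cv2.resize(d['color'][60:285,130:430],(800,600),interpolation=2)[:,:,::-1])
```

```text
[652.44068603 -54.94655062  39.28500612] [ 0.06839259 -0.64266551  0.02586405] 8.4
```

View pics/c4.png

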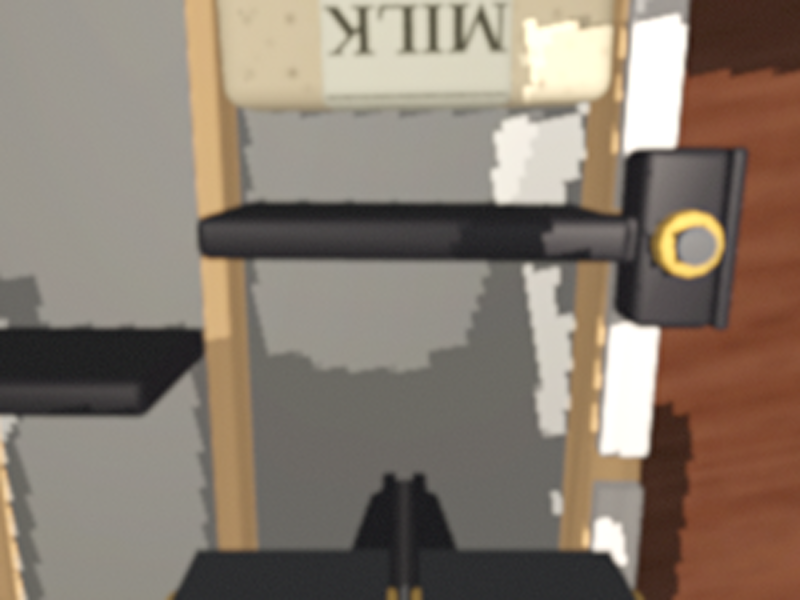

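The lane between paddle and bar is empty and nothing visible blocks the block. The plunger is at crop (690,243) and a rail slot at (620,470). I'll compare those two.

Run:
```python
from h import *
d=pickle.load(open('pics/w4.pkl','rb'))
c,s=np.cos(np.radians(-11.4)),np.sin(np.radians(-11.4))
def L(q):
    v=np.array(q)[:2]-[529,-63];return np.round([c*v[0]+s*v[1],-s*v[0]+c*v[1]],1)
C=-np.array(d['R']).T@np.ravel(d['t']);print('cam',L(C),C[2],'tcp',L([652.4,-54.9]))
for n,u,v,z in(('plunger',690,243,71),('slot mid',620,470,38),('block near end top',675,322,60),('block far end top',690,152,60),('block near bot',675,325,38),('paddle rear top',400,256,62),('paddle front top',400,218,62),('paddle front bot',400,203,12),('milk rear',400,106,35),('tin rear top',70,410,62)):
    print(n,z,L(onz(d,130+u*.375,60+.375*v,z)))
```

```text
cam [40.6 32.4] 209.87587089600387 tcp [119.4  32.3]
plunger 71 [54.4 80.2]
slot mid 38 [107.6  81. ]
block near end top 60 [69.9 82.6]
block far end top 60 [39.9 82.4]
block near bot 38 [74.8 90.1]
paddle rear top 62 [57.8 32.1]
paddle front top 62 [51.2 32.1]
paddle front bot 12 [51.4 31.9]
milk rear 35 [31.2 31.9]
tin rear top 62 [ 86.6 -29.5]
```

Slot spacing confirms the follower is seated exactly in the 0.053 slot. A slow push doesn't free it, so I'll try a brisker one.

>>> carry_out --moves '[{"slide":[0.015,0,-0.01],"spin":0},{"slide":[0.02,0,0],"spin":0},{"slide":[0.02,0,0],"spin":0},{"slide":[0.02,0,0],"spin":0},{"slide":[0.02,0,0],"spin":0},{"slide":[0.02,0,0],"spin":0},{"slide":[0.02,0,0],"spin":0},{"slide":[0.01,0,0],"spin":0}]'

```text
t: 9.12
eef_pos: [602.5, -45.1, 44.2]
tcp_rot: [3.141, 0.02, 2.946]
ft_force: [46.7, -6.4, -34.2]
opening: 0.004
grip_force: 23.8
```

```bash
cat > pl.py <<'E'
from h import *
c,s=np.cos(np.radians(-11.4)),np.sin(np.radians(-11.4))
def L(q):
    v=np.array(q)[:2]-[529,-63];return np.round([c*v[0]+s*v[1],-s*v[0]+c*v[1]],1)
def brass(d,lx,ly,z=71):
    w=np.array([529+c*lx-s*ly,-63+s*lx+c*ly,z]);u,v=proj(d,w).astype(int)
    h=cv2.cvtColor(d['color'],cv2.COLOR_RGB2HSV);m=np.zeros(h.shape[:2],np.uint8)
    y0,x0=max(v-22,0),max(u-22,0);m[y0:v+22,x0:u+22]=cv2.inRange(h[y0:v+22,x0:u+22],(15,130,90),(32,255,255))
    ys,xs=np.nonzero(m);return len(xs),np.round([xs.mean(),ys.mean()],1),L(onz(d,(xs.min()+xs.max())/2,(ys.min()+ys.max())/2,z))
E
python3 - <<'E'
from pl import *
st=state();print(st['ft_force'],st['moment'],st['eef_pos'],st['joints'])
d=snap('wrist','w5')
for n,q in(('w1',86),('w3',54),('w4',54),('w5',54)):
    d=pickle.load(open(f'pics/{n}.pkl','rb'));print(n,brass(d,q,79))
E
```

```text
[ 46.66650521  -6.42660002 -34.23228933] [-1.26449595 -8.58509985 -0.07559437] [602.51214021 -45.14437292  44.21661592] [-1.84200989e-01  6.66784479e-01  1.77338869e+00  4.44408345e-04
  6.81628376e-01 -1.56022258e+00]
w1 (38, array([313.2, 154.3]), array([88.7, 81.2]))
w3 (252, array([374.8, 241.5]), array([52.8, 79.6]))
w4 (262, array([385.7, 151.1]), array([54.4, 79.6]))
w5 (247, array([373.1, 244. ]), array([50.8, 79.6]))
```

The follower shifts about 2 mm per 47 N and springs back, so it seems to be wedging because of the off-axis push. I'll push in line with the rail, on the rear of the follower's block.

>>> carry_out --moves '[{"slide":[-0.03,0,0],"spin":0},{"slide":[-0.04,0,0],"spin":0},{"slide":[-0.03,0,0],"spin":0},{"slide":[0,0.04,-0.005],"spin":0},{"slide":[0,0.05,0],"spin":0},{"slide":[0,0.028,0],"spin":0},{"slide":[0,0,0],"spin":0}]'

```text
t: 9.75
eef_pos: [643.6, -3.2, 45.4]
tcp_rot: [3.141, -0.0, 2.949]
ft_force: [-0.2, -1.2, 0.4]
opening: 0.003
grip_force: 0.0
```

>>> carry_out --moves '[{"slide":[0.015,0,0],"spin":0},{"slide":[0.01,0,0],"spin":0},{"slide":[0.005,0,0],"spin":0},{"slide":[0.005,0,0],"spin":0},{"slide":[0.005,0,0],"spin":0}]'

```text
t: 10.17
eef_pos: [627.8, -2.5, 45.6]
tcp_rot: [3.142, 0.0, 2.946]
ft_force: [-0.9, -0.5, 0.5]
opening: 0.006
grip_force: 0.0
```

>>> carry_out --moves '[{"slide":[0.005,0,0],"spin":0},{"slide":[0.005,0,0],"spin":0}]'

```text
t: 10.33
eef_pos: [624.0, -1.4, 45.5]
tcp_rot: [3.142, 0.0, 2.947]
ft_force: [0.2, -0.1, -0.2]
opening: -0.0
grip_force: 0.0
```

>>> carry_out --moves '[{"slide":[0.005,0,0],"spin":0},{"slide":[0,0,0],"spin":0}]'

```text
t: 10.5
eef_pos: [622.1, -0.9, 45.5]
tcp_rot: [3.142, 0.0, 2.947]
ft_force: [0.2, -0.3, 0.9]
opening: 0.007
grip_force: 0.0
```

>>> carry_out --moves '[{"slide":[0.005,0,0],"spin":0},{"slide":[0.0025,0,0],"spin":0}]'

```text
t: 10.67
eef_pos: [620.0, -0.4, 45.6]
tcp_rot: [3.141, 0.002, 2.947]
ft_force: [6.4, -1.8, -1.8]
opening: 0.008
grip_force: 3.1
```

>>> carry_out --moves '[{"slide":[0.0025,0,0],"spin":0},{"slide":[0.0025,0,0],"spin":0}]'

```text
t: 10.83
eef_pos: [618.1, -0.1, 45.6]
tcp_rot: [3.141, 0.002, 2.947]
ft_force: [5.7, -2.0, -2.2]
opening: 0.002
grip_force: 3.5
```

>>> carry_out --moves '[{"slide":[0.0025,0,0],"spin":0},{"slide":[0.0025,0,0],"spin":0}]'

```text
t: 11.0
eef_pos: [616.2, 0.3, 45.6]
tcp_rot: [3.141, 0.002, 2.947]
ft_force: [5.3, -0.6, -2.1]
opening: 0.004
grip_force: 2.6
```

>>> carry_out --moves '[{"slide":[0.0025,0,0],"spin":0},{"slide":[0.0025,0,0],"spin":0}]'

```text
t: 11.17
eef_pos: [614.3, 0.7, 45.6]
tcp_rot: [3.141, 0.002, 2.947]
ft_force: [4.0, -0.9, -2.3]
opening: 0.004
grip_force: 2.3
```

It moves at about 5 N, so pushing in line on the block works. Continuing toward the 0.106 slot.

>>> carry_out --moves '[{"slide":[0.004,0,0],"spin":0},{"slide":[0.005,0,0],"spin":0},{"slide":[0.005,0,0],"spin":0},{"slide":[0.005,0,0],"spin":0},{"slide":[0.005,0,0],"spin":0},{"slide":[0.005,0,0],"spin":0},{"slide":[0.005,0,0],"spin":0},{"slide":[0.005,0,0],"spin":0},{"slide":[0.005,0,0],"spin":0},{"slide":[0.005,0,0],"spin":0},{"slide":[0.005,0,0],"spin":0},{"slide":[0.004,0,0],"spin":0}]'

```text
t: 12.17
eef_pos: [591.7, 5.3, 45.6]
tcp_rot: [3.141, 0.003, 2.947]
ft_force: [6.6, -1.3, -3.6]
opening: 0.005
grip_force: 3.0
```

>>> carry_out --moves '[{"slide":[0.004,0,0],"spin":0},{"slide":[0.004,0,0],"spin":0},{"slide":[0.004,0,0],"spin":0},{"slide":[0.004,0,0],"spin":0}]'

```text
t: 12.5
eef_pos: [585.6, 6.5, 45.6]
tcp_rot: [3.141, 0.003, 2.947]
ft_force: [7.6, -1.1, -3.0]
opening: 0.005
grip_force: 4.1
```

>>> carry_out --moves '[{"slide":[0.0025,0,0],"spin":0},{"slide":[0.0025,0,0],"spin":0}]'

```text
t: 12.67
eef_pos: [583.6, 6.9, 45.6]
tcp_rot: [3.141, 0.003, 2.947]
ft_force: [5.6, -0.4, -3.1]
opening: 0.004
grip_force: 3.2
```

>>> carry_out --moves '[{"slide":[0.0025,0,0],"spin":0},{"slide":[0.0025,0,0],"spin":0}]'

```text
t: 12.83
eef_pos: [581.6, 7.3, 45.6]
tcp_rot: [3.141, 0.003, 2.947]
ft_force: [7.7, -0.2, -2.9]
opening: 0.009
grip_force: 3.6
```

Run:
```python
from pl import *
d=snap('wrist','w6');st=state();x=L(st['eef_pos'][:2]);print(st['eef_pos'],st['ft_force'],x,brass(d,x[0]-27,79))
```

```text
[581.33141198   7.35170915  45.56675264] [ 4.48270529  0.88932763 -2.07029726] [37.4 79.3] (239, array([283.8, 219.9]), array([ 8. , 81.2]))
```

>>> carry_out --moves '[{"slide":[0.0025,0,0],"spin":0},{"slide":[0.0025,0,0],"spin":0}]'

```text
t: 13.05
eef_pos: [579.7, 7.7, 45.6]
tcp_rot: [3.141, 0.003, 2.947]
ft_force: [7.6, -0.1, -4.0]
opening: 0.007
grip_force: 3.9
```

>>> carry_out --moves '[{"slide":[0.0025,0,0],"spin":0},{"slide":[0.0025,0,0],"spin":0}]'

```text
t: 13.22
eef_pos: [577.3, 8.2, 45.6]
tcp_rot: [3.141, 0.002, 2.947]
ft_force: [5.1, 0.1, -2.2]
opening: 0.005
grip_force: 2.6
```

>>> carry_out --moves '[{"slide":[0.0025,0,0],"spin":0},{"slide":[0.0025,0,0],"spin":0}]'

```text
t: 13.38
eef_pos: [574.4, 8.7, 45.5]
tcp_rot: [3.141, -0.0, 2.947]
ft_force: [1.2, -0.7, -0.1]
opening: 0.005
grip_force: 0.1
```

Run:
```python
from pl import *
d=snap('wrist','w7')
cv2.imwrite('pics/c7.png',cv2.resize(d['color'][0:300,60:460],(800,600),interpolation=2)[:,:,::-1])
```

```text
(no output)
```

View pics/c7.png

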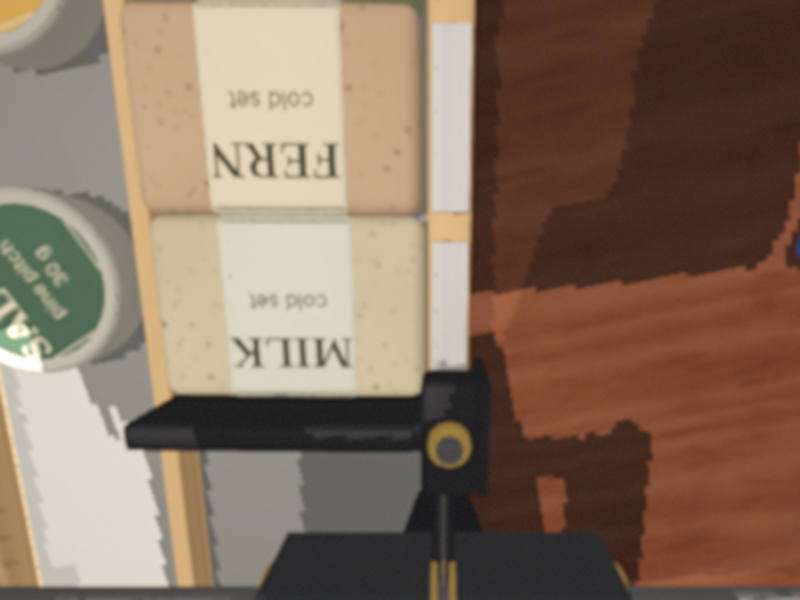

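The push has fallen away. The plunger is at crop (449,447) and the next rail slot at (450,227). I'll check that spacing, which should be 53 mm if it has clicked.

Run:
```python
from pl import *
d=pickle.load(open('pics/w7.pkl','rb'))
P=lambda u,v,z:L(onz(d,60+u/2,v/2,z))
print('plunger',P(449,446,71),'next slot',P(450,215,38),P(450,240,38),'paddle front bottom',P(300,396,12),'milk rear',P(300,396,35))
st=state();print(st['eef_pos'],st['ft_force'],L(st['eef_pos'][:2]))
```

```text
plunger [ 1.2 81.3] next slot [-54.   81.6] [-47.5  81.6] paddle front bottom [ 3.7 31.6] milk rear [-2.2 37. ]
[574.02024654   8.72326234  45.43156667] [ 2.3781507   1.01461758 -0.99528677] [30.  79.2]
```

Spacing is 52 mm and the row is closed up behind the lip, so the soap follower has clicked. I'll back off and check clearances for the tin lane.

>>> carry_out --moves '[{"slide":[-0.02,0,0],"spin":0},{"slide":[-0.04,0,0],"spin":0},{"slide":[-0.06,0,-0.03],"spin":0},{"slide":[-0.06,0,-0.06],"spin":0},{"slide":[-0.06,0,-0.04],"spin":0},{"slide":[0,-0.04,0],"spin":0},{"slide":[0,-0.09,0],"spin":0},{"slide":[0,-0.09,0],"spin":0},{"slide":[0,-0.04,0],"spin":0},{"slide":[0,0,0],"spin":0}]'

```text
t: 14.27
eef_pos: [647.8, -115.5, 97.2]
tcp_rot: [-3.141, -0.001, 2.944]
ft_force: [-0.0, 0.5, 0.9]
opening: 0.003
grip_force: 0.0
```

Run:
```python
from pl import *
a=pickle.load(open('pics/s1.pkl','rb'))
print('cup',L(onz(a,388,212,0)),'pencil top if above cup: need view; book near corner',L(onz(a,378,255,0)),L(onz(a,410,208,40)))
q=onz(a,388,212,0)
for z in(100,150,180):print(z,proj(a,[q[0],q[1],z]))
d=snap('wrist','w8');st=state();x=L(st['eef_pos'][:2]);print(st['eef_pos'],x,brass(d,1,79),brass(d,85,-79))
```

```text
cup [ 297.5 -127.8] pencil top if above cup: need view; book near corner [  98.8 -236.3] [ 305.1 -190.6]
100 [393.4194552  182.59331569]
150 [396.31357147 166.88945612]
180 [398.11393016 157.12047055]
[ 648.15155509 -113.60493584   97.16990214] [126.8 -26.1] (229, array([465.2,  37.4]), array([ 3.1, 78.3])) (157, array([207.2, 174.5]), array([ 83.4, -75.5]))
```

>>> carry_out --moves '[{"slide":[0,-0.04,0],"spin":0},{"slide":[0,-0.06,0],"spin":0},{"slide":[0,-0.03,0.02],"spin":0},{"slide":[0,0,0.06],"spin":0},{"slide":[0,0,0.05],"spin":0},{"slide":[0,0,0],"spin":0},{"slide":[0,0,0],"spin":0}]'

```text
t: 14.9
eef_pos: [638.1, -162.5, 44.4]
tcp_rot: [3.141, -0.002, 2.948]
ft_force: [-0.6, -0.7, 0.1]
opening: 0.003
grip_force: 0.0
```

>>> carry_out --moves '[{"slide":[0.01,0,0],"spin":0},{"slide":[0.01,0,0],"spin":0},{"slide":[0.01,0,0],"spin":0},{"slide":[0.005,0,0],"spin":0}]'

```text
t: 15.23
eef_pos: [624.5, -160.1, 46.3]
tcp_rot: [-3.142, 0.001, 2.947]
ft_force: [0.7, 0.1, 0.6]
opening: 0.005
grip_force: 0.0
```

>>> carry_out --moves '[{"slide":[0.005,0,0],"spin":0},{"slide":[0.005,0,0],"spin":0},{"slide":[0.005,0,0],"spin":0}]'

```text
t: 15.48
eef_pos: [620.4, -159.4, 46.3]
tcp_rot: [-3.141, 0.004, 2.947]
ft_force: [6.2, 0.3, 0.4]
opening: 0.01
grip_force: 3.2
```

>>> carry_out --moves '[{"slide":[0.005,0,0],"spin":0},{"slide":[0.005,0,0],"spin":0}]'

```text
t: 15.65
eef_pos: [616.6, -158.6, 46.3]
tcp_rot: [-3.142, 0.004, 2.947]
ft_force: [7.0, 0.8, 0.2]
opening: 0.006
grip_force: 3.3
```

>>> carry_out --moves '[{"slide":[0.005,0,0],"spin":0},{"slide":[0.005,0,0],"spin":0},{"slide":[0.005,0,0],"spin":0},{"slide":[0.005,0,0],"spin":0},{"slide":[0.005,0,0],"spin":0},{"slide":[0.005,0,0],"spin":0},{"slide":[0.005,0,0],"spin":0},{"slide":[0.005,0,0],"spin":0}]'

```text
t: 16.32
eef_pos: [599.5, -155.4, 45.9]
tcp_rot: [-3.142, 0.001, 2.947]
ft_force: [1.4, 0.4, 1.6]
opening: 0.002
grip_force: 1.2
```

>>> carry_out --moves '[{"slide":[0.005,0,0],"spin":0},{"slide":[0.005,0,0],"spin":0}]'

```text
t: 16.48
eef_pos: [598.1, -155.2, 46.1]
tcp_rot: [-3.141, 0.007, 2.947]
ft_force: [21.5, 0.3, -7.8]
opening: 0.004
grip_force: 10.1
```

>>> carry_out --moves '[{"slide":[0.005,0,0],"spin":0}]'

```text
t: 16.57
eef_pos: [597.7, -155.1, 46.2]
tcp_rot: [-3.141, 0.011, 2.946]
ft_force: [28.2, 0.0, -13.0]
opening: 0.006
grip_force: 13.8
```

>>> carry_out --moves '[{"slide":[0.005,0,0],"spin":0}]'

```text
t: 16.65
eef_pos: [597.3, -155.0, 46.4]
tcp_rot: [-3.141, 0.015, 2.946]
ft_force: [35.4, 0.5, -14.7]
opening: 0.003
grip_force: 16.8
```

>>> carry_out --moves '[{"slide":[0.005,0,0],"spin":0}]'

```text
t: 16.73
eef_pos: [594.7, -154.4, 46.2]
tcp_rot: [-3.141, 0.013, 2.946]
ft_force: [7.2, 0.1, -3.2]
opening: 0.004
grip_force: 2.5
```

>>> carry_out --moves '[{"slide":[0.005,0,0],"spin":0}]'

```text
t: 16.82
eef_pos: [588.9, -153.3, 45.7]
tcp_rot: [-3.141, 0.003, 2.947]
ft_force: [1.3, -0.0, 1.1]
opening: 0.004
grip_force: 1.3
```

>>> carry_out --moves '[{"slide":[0.005,0,0],"spin":0}]'

```text
t: 16.9
eef_pos: [585.9, -152.7, 45.7]
tcp_rot: [-3.142, 0.001, 2.947]
ft_force: [6.2, 0.7, 0.5]
opening: 0.009
grip_force: 3.0
```

>>> carry_out --moves '[{"slide":[0.005,0,0],"spin":0}]'

```text
t: 16.98
eef_pos: [584.1, -152.4, 45.7]
tcp_rot: [-3.142, 0.002, 2.947]
ft_force: [6.4, 0.7, -0.5]
opening: 0.007
grip_force: 3.0
```

>>> carry_out --moves '[{"slide":[0.006,0,0],"spin":0},{"slide":[0.006,0,0],"spin":0},{"slide":[0.006,0,0],"spin":0},{"slide":[0.006,0,0],"spin":0},{"slide":[0.006,0,0],"spin":0},{"slide":[0.006,0,0],"spin":0},{"slide":[0.006,0,0],"spin":0},{"slide":[0.006,0,0],"spin":0},{"slide":[0.006,0,0],"spin":0},{"slide":[0.006,0,0],"spin":0},{"slide":[0.006,0,0],"spin":0},{"slide":[0.006,0,0],"spin":0}]'

```text
t: 17.98
eef_pos: [556.0, -146.7, 45.7]
tcp_rot: [3.141, 0.002, 2.947]
ft_force: [7.9, 2.3, -0.4]
opening: 0.001
grip_force: 3.0
```

>>> carry_out --moves '[{"slide":[0.005,0,0],"spin":0},{"slide":[0.005,0,0],"spin":0},{"slide":[0.005,0,0],"spin":0}]'

```text
t: 18.23
eef_pos: [549.4, -145.4, 45.6]
tcp_rot: [3.141, 0.0, 2.947]
ft_force: [1.1, 0.6, 0.9]
opening: 0.004
grip_force: 0.7
```

>>> carry_out --moves '[{"slide":[0.005,0,0],"spin":0},{"slide":[0.005,0,0],"spin":0}]'

```text
t: 18.4
eef_pos: [545.7, -144.8, 45.5]
tcp_rot: [3.142, 0.001, 2.947]
ft_force: [9.6, 2.1, -4.3]
opening: 0.004
grip_force: 4.8
```

>>> carry_out --moves '[{"slide":[0.005,0,0],"spin":0}]'

```text
t: 18.48
eef_pos: [545.2, -144.7, 45.7]
tcp_rot: [-3.141, 0.005, 2.946]
ft_force: [18.2, 1.5, -8.9]
opening: 0.006
grip_force: 8.5
```

>>> carry_out --moves '[{"slide":[0.005,0,0],"spin":0}]'

```text
t: 18.57
eef_pos: [544.9, -144.7, 45.8]
tcp_rot: [-3.141, 0.008, 2.946]
ft_force: [25.9, 1.2, -14.1]
opening: 0.003
grip_force: 12.2
```

>>> carry_out --moves '[{"slide":[0.005,0,0],"spin":0}]'

```text
t: 18.65
eef_pos: [544.5, -144.7, 45.9]
tcp_rot: [-3.141, 0.012, 2.946]
ft_force: [32.6, 1.6, -20.1]
opening: 0.004
grip_force: 15.8
```

Slot 0.108 is exactly where predicted, with seated contact near x = 546. Pressing through.

>>> carry_out --moves '[{"slide":[0.005,0,0],"spin":0}]'

```text
t: 18.73
eef_pos: [543.0, -144.3, 45.9]
tcp_rot: [-3.141, 0.013, 2.946]
ft_force: [18.6, 1.9, -11.0]
opening: 0.005
grip_force: 9.1
```

>>> carry_out --moves '[{"slide":[0.003,0,0],"spin":0}]'

```text
t: 18.82
eef_pos: [538.3, -143.3, 45.5]
tcp_rot: [-3.141, 0.004, 2.947]
ft_force: [2.1, -0.1, 0.7]
opening: 0.004
grip_force: 1.2
```

>>> carry_out --moves '[{"slide":[0.003,0,0],"spin":0}]'

```text
t: 18.9
eef_pos: [535.4, -142.8, 45.4]
tcp_rot: [-3.142, 0.0, 2.947]
ft_force: [4.0, 1.4, 1.8]
opening: 0.005
grip_force: 1.6
```

>>> carry_out --moves '[{"slide":[0.003,0,0],"spin":0}]'

```text
t: 18.98
eef_pos: [534.2, -142.6, 45.5]
tcp_rot: [3.142, 0.001, 2.947]
ft_force: [5.0, 2.4, -0.8]
opening: 0.008
grip_force: 2.4
```

>>> carry_out --moves '[{"slide":[0.005,0,0],"spin":0},{"slide":[0.005,0,0],"spin":0},{"slide":[0.005,0,0],"spin":0},{"slide":[0.005,0,0],"spin":0},{"slide":[0.005,0,0],"spin":0},{"slide":[0.005,0,0],"spin":0},{"slide":[0.005,0,0],"spin":0},{"slide":[0.005,0,0],"spin":0},{"slide":[0.005,0,0],"spin":0},{"slide":[0.005,0,0],"spin":0},{"slide":[0.005,0,0],"spin":0},{"slide":[0.005,0,0],"spin":0}]'

```text
t: 19.98
eef_pos: [511.1, -137.9, 45.5]
tcp_rot: [3.141, 0.002, 2.947]
ft_force: [7.6, 2.2, -1.2]
opening: 0.002
grip_force: 3.8
```

>>> carry_out --moves '[{"slide":[0.004,0,0],"spin":0},{"slide":[0.003,0,0],"spin":0},{"slide":[0.0025,0,0],"spin":0},{"slide":[0.0025,0,0],"spin":0}]'

```text
t: 20.32
eef_pos: [506.2, -136.9, 45.5]
tcp_rot: [3.141, 0.001, 2.947]
ft_force: [6.4, 2.5, -1.4]
opening: 0.002
grip_force: 2.9
```

>>> carry_out --moves '[{"slide":[0.0025,0,0],"spin":0},{"slide":[0.0025,0,0],"spin":0}]'

```text
t: 20.48
eef_pos: [504.3, -136.5, 45.5]
tcp_rot: [3.141, 0.001, 2.947]
ft_force: [7.3, 2.8, -0.9]
opening: 0.005
grip_force: 3.2
```

>>> carry_out --moves '[{"slide":[0.0025,0,0],"spin":0}]'

```text
t: 20.57
eef_pos: [503.3, -136.4, 45.6]
tcp_rot: [3.141, 0.001, 2.947]
ft_force: [6.7, 2.1, -0.7]
opening: 0.004
grip_force: 2.5
```

>>> carry_out --moves '[{"slide":[0.0025,0,0],"spin":0}]'

```text
t: 20.65
eef_pos: [502.3, -136.2, 45.5]
tcp_rot: [3.141, 0.001, 2.947]
ft_force: [8.4, 2.5, -1.2]
opening: 0.007
grip_force: 3.6
```

>>> carry_out --moves '[{"slide":[0.0025,0,0],"spin":0}]'

```text
t: 20.73
eef_pos: [501.3, -135.9, 45.5]
tcp_rot: [3.141, 0.001, 2.947]
ft_force: [5.8, 1.6, -2.1]
opening: 0.005
grip_force: 2.6
```

>>> carry_out --moves '[{"slide":[0.0025,0,0],"spin":0}]'

```text
t: 20.82
eef_pos: [500.4, -135.8, 45.5]
tcp_rot: [3.141, 0.001, 2.947]
ft_force: [8.0, 2.1, -1.4]
opening: 0.005
grip_force: 3.7
```

>>> carry_out --moves '[{"slide":[0.0025,0,0],"spin":0}]'

```text
t: 20.9
eef_pos: [499.3, -135.6, 45.5]
tcp_rot: [3.141, 0.001, 2.947]
ft_force: [5.8, 1.7, -1.3]
opening: 0.001
grip_force: 2.8
```

>>> carry_out --moves '[{"slide":[0.0025,0,0],"spin":0}]'

```text
t: 20.98
eef_pos: [498.4, -135.4, 45.5]
tcp_rot: [3.141, 0.001, 2.947]
ft_force: [4.2, 2.3, -1.8]
opening: 0.002
grip_force: 2.2
```

>>> carry_out --moves '[{"slide":[0.0025,0,0],"spin":0}]'

```text
t: 21.07
eef_pos: [497.1, -135.1, 45.5]
tcp_rot: [3.141, 0.001, 2.947]
ft_force: [4.3, 1.2, -0.5]
opening: 0.005
grip_force: 1.8
```

>>> carry_out --moves '[{"slide":[0,0,0],"spin":0}]'

```text
t: 21.15
eef_pos: [496.5, -135.0, 45.4]
tcp_rot: [3.141, -0.001, 2.947]
ft_force: [0.7, -0.4, 0.7]
opening: 0.007
grip_force: 0.4
```

The push dropped to nothing, so the tin follower has clicked. Retreating for a check.

>>> carry_out --moves '[{"slide":[-0.02,0,0],"spin":0},{"slide":[-0.05,0,0],"spin":0},{"slide":[-0.05,0,-0.05],"spin":0},{"slide":[-0.05,0,-0.08],"spin":0},{"slide":[-0.04,0,-0.09],"spin":0},{"slide":[0,0.05,-0.08],"spin":0},{"slide":[0,0.07,-0.06],"spin":0},{"slide":[0,0.06,-0.04],"spin":0},{"slide":[0,0,0],"spin":0},{"slide":[0,0,0],"spin":0},{"slide":[0,0,0],"spin":0}]'

```text
t: 22.07
eef_pos: [592.9, -81.1, 204.6]
tcp_rot: [-3.141, -0.002, 2.947]
ft_force: [0.5, -0.5, 0.7]
opening: 0.004
grip_force: 0.0
```

Run:
```python
from pl import *
st=state();print(st['eef_pos'],L(st['eef_pos'][:2]),st['t'])
d=snap('wrist','w9')
cv2.imwrite('pics/c9.png',cv2.resize(d['color'][0:270,130:490],(800,600),interpolation=2)[:,:,::-1])
print(brass(d,4,79),brass(d,-47,-79))
```

```text
[592.87309773 -81.11575966 204.55244885] [66.2 -5.1] 22.0667
(78, array([369.3, 134.6]), array([ 9.8, 75. ])) (86, array([204.2,  80.3]), array([-45.8, -75.2]))
```

View pics/c9.png

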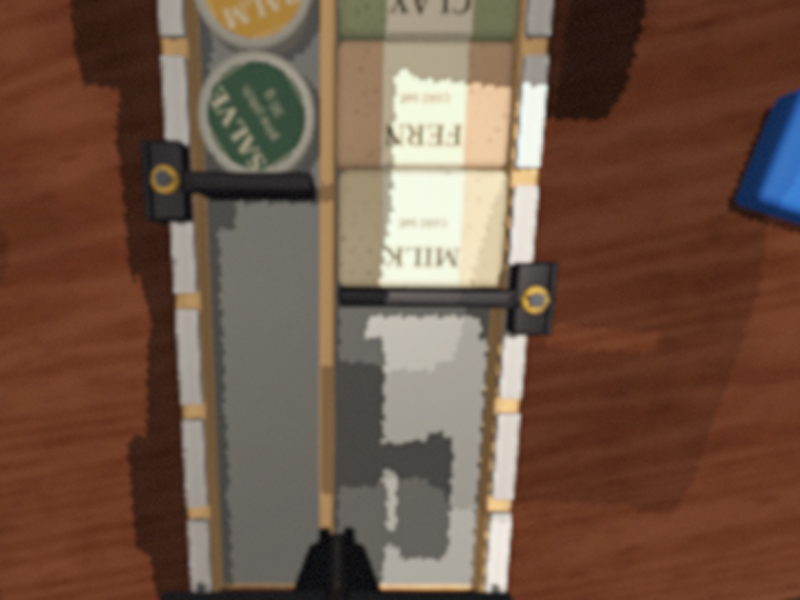

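Run:
```python
from pl import *
d=pickle.load(open('pics/w9.pkl','rb'))
P=lambda u,v,z:L(onz(d,130+u*.45,v*.45,z))[0]
print('tin slots',[P(*q,38) for q in((175,46),(188,300),(193,411),(199,513))],'pl',P(163,179,71))
print('soap slots',[P(*q,38) for q in((533,46),(525,177),(507,405),(499,505))],'pl',P(537,299,71))
print('clay/fern edge',P(430,41,35),'fern/milk',P(430,168,35),'milk rear',P(430,288,35),'salve rear',P(255,174,31),'salve/balm',P(255,50,31))
```

```text
tin slots [np.float64(-102.6), np.float64(4.6), np.float64(58.5), np.float64(112.5)] pl -45.4
soap slots [np.float64(-103.3), np.float64(-50.5), np.float64(54.8), np.float64(107.4)] pl 1.9
clay/fern edge -105.9 fern/milk -54.5 milk rear -1.3 salve rear -52.1 salve/balm -103.1
```

The soap plunger (1.9) sits at its slot (2.1), but the tin plunger reads −45.4 against a slot at about −49. I'll nudge the tin block gently to be sure.

>>> carry_out --moves '[{"slide":[0,-0.06,0.04],"spin":0},{"slide":[0,-0.07,0.06],"spin":0},{"slide":[0,-0.05,0.08],"spin":0},{"slide":[0.04,0,0.09],"spin":0},{"slide":[0.05,0,0.08],"spin":0},{"slide":[0.05,0,0.05],"spin":0},{"slide":[0.04,0,0],"spin":0},{"slide":[0,0,0],"spin":0},{"slide":[0,0,0],"spin":0}]'

```text
t: 22.87
eef_pos: [508.4, -138.3, 44.8]
tcp_rot: [3.141, -0.001, 2.946]
ft_force: [0.6, 0.7, 1.0]
opening: 0.005
grip_force: 0.0
```

>>> carry_out --moves '[{"slide":[0.01,0,0],"spin":0},{"slide":[0.008,0,0],"spin":0},{"slide":[0.006,0,0],"spin":0},{"slide":[0,0,0],"spin":0}]'

```text
t: 23.2
eef_pos: [499.3, -135.7, 45.7]
tcp_rot: [-3.142, 0.0, 2.947]
ft_force: [-0.9, 1.0, 0.0]
opening: 0.003
grip_force: 0.0
```

>>> carry_out --moves '[{"slide":[0.0025,0,0],"spin":0}]'

```text
t: 23.28
eef_pos: [498.8, -135.6, 45.7]
tcp_rot: [-3.142, 0.001, 2.947]
ft_force: [-0.2, -0.7, -0.4]
opening: 0.005
grip_force: 0.0
```

>>> carry_out --moves '[{"slide":[0.0025,0,0],"spin":0}]'

```text
t: 23.37
eef_pos: [497.7, -135.3, 45.6]
tcp_rot: [-3.142, 0.001, 2.947]
ft_force: [0.4, 0.2, 0.0]
opening: 0.002
grip_force: 0.0
```

>>> carry_out --moves '[{"slide":[0.0025,0,0],"spin":0}]'

```text
t: 23.45
eef_pos: [496.5, -135.1, 45.5]
tcp_rot: [3.142, 0.0, 2.947]
ft_force: [-0.8, 0.7, 0.1]
opening: 0.005
grip_force: 0.0
```

>>> carry_out --moves '[{"slide":[0.0025,0,0],"spin":0}]'

```text
t: 23.53
eef_pos: [495.7, -134.9, 45.5]
tcp_rot: [3.142, 0.001, 2.947]
ft_force: [2.8, 0.3, -0.6]
opening: 0.005
grip_force: 1.0
```

>>> carry_out --moves '[{"slide":[0.0025,0,0],"spin":0}]'

```text
t: 23.62
eef_pos: [494.8, -134.7, 45.5]
tcp_rot: [-3.142, 0.001, 2.947]
ft_force: [0.6, 1.1, -1.5]
opening: 0.004
grip_force: 0.5
```

>>> carry_out --moves '[{"slide":[0,0,0],"spin":0}]'

```text
t: 23.7
eef_pos: [494.4, -134.6, 45.4]
tcp_rot: [3.141, -0.0, 2.947]
ft_force: [0.0, -0.3, 0.9]
opening: 0.005
grip_force: 0.0
```

It had not fully dropped. Light contact at 495.7 then fell away. I'll confirm with a small step.

>>> carry_out --moves '[{"slide":[0.0025,0,0],"spin":0}]'

```text
t: 23.78
eef_pos: [493.5, -134.5, 45.4]
tcp_rot: [3.141, -0.0, 2.947]
ft_force: [-0.8, 0.3, 0.6]
opening: 0.003
grip_force: 0.0
```

>>> carry_out --moves '[{"slide":[0.0015,0,0],"spin":0},{"slide":[0,0,0],"spin":0}]'

```text
t: 23.95
eef_pos: [493.0, -134.4, 45.4]
tcp_rot: [3.142, 0.0, 2.947]
ft_force: [1.0, -0.5, 0.1]
opening: 0.0
grip_force: 0.4
```

Contact is back at 493.0, exactly the seated position. Retreating for a final check.

>>> carry_out --moves '[{"slide":[-0.02,0,0],"spin":0},{"slide":[-0.05,0,0],"spin":0},{"slide":[-0.05,0,-0.05],"spin":0},{"slide":[-0.05,0,-0.08],"spin":0},{"slide":[-0.04,0,-0.09],"spin":0},{"slide":[0,0.05,-0.08],"spin":0},{"slide":[0,0.07,-0.06],"spin":0},{"slide":[0,0.06,-0.04],"spin":0},{"slide":[0,0,0],"spin":0},{"slide":[0,0,0],"spin":0},{"slide":[0,0,0],"spin":0}]'

```text
t: 24.87
eef_pos: [589.1, -80.3, 204.7]
tcp_rot: [-3.141, -0.001, 2.947]
ft_force: [0.1, -0.6, -1.4]
opening: 0.003
grip_force: 0.0
```

Run:
```python
from pl import *
d=snap('wrist','w10');cv2.imwrite('pics/c10.png',cv2.resize(d['color'][0:270,130:490],(800,600),interpolation=2)[:,:,::-1])
```

```text
(no output)
```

View pics/c10.png

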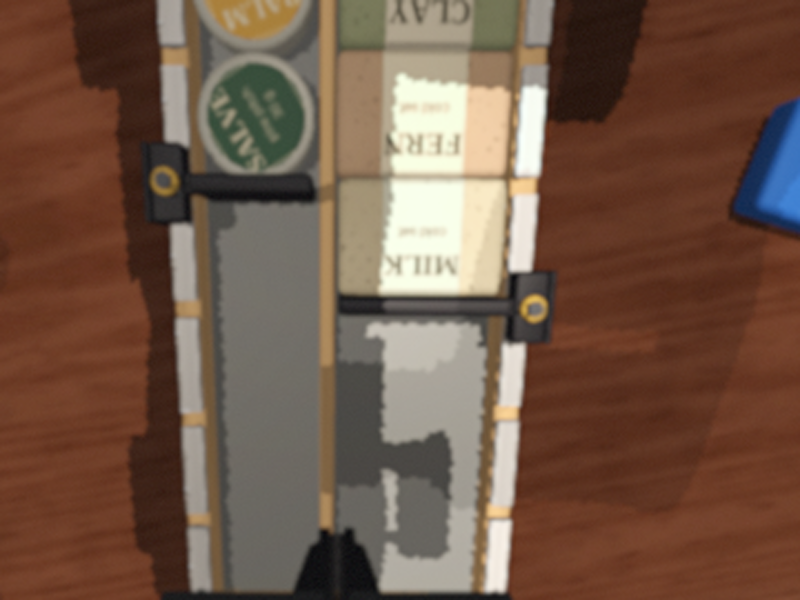

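The tin plunger, now at row 181 between slots at rows 55 and 309, advanced about 3 mm to its slot. The soap plunger at row 308 is mid-way between slots at rows 186 and 413. Both rows are closed and nothing is being touched.

```bash
python3 -c "
from cell import job_done;print(job_done())"
```

```text
the job is handed in; nothing more can be done
None
```

Job handed in: both followers rest in their front slots (soap 0.106, tin 0.162) with the rows closed up, but leaving slots on the way took about 35–47 N instead of the stated 9–12 N, and most of the pushing was on the followers' rear blocks rather than the paddles.

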